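Release the parting cam and close a plaster mould

ROBOT

A 6-joint arm with a two-finger parallel gripper is mounted at the origin on the work surface. World frame = base frame: x ahead of the robot, y to its left, z up, the work surface at z = 0. Lengths are in m, angles in rad, forces in N, time in s.
With the tool pointing down it reaches from about 0.275 to 0.75 m from the base axis. Payload 10.2 kg.
Tool frame: the origin (TCP) lies midway between the tips of the shut fingers; the grasp point (between the pads) lies 19 mm behind it; z points along the fingers, y is the line along which they close (so a half turn about z gives the same grasp; the last joint's range is limited). The gripper opens to 85 mm and grips with 20 to 120 N. Pads are 22 mm wide; open, the fingers measure 114 mm over their backs; the gripper's body (76 mm by 85 mm) begins 54 mm behind the grasp point. The pads swing forward as they close: fully open they stand 13 mm farther back than shut.
Start: joints at [-1.349, 0.313, 1.498, -0, 1.331, -0.223], TCP at [0.226, -0.474, 0.231] pointing down, gripper open.
Joint ranges: [-2.94, 2.94], [-0.97, 2.17], [0.19, 2.56], [-1.23, 4.37], [0.02, 3.11], [-2.88, 2.88]. Speed limits (rad/s): [2.39, 2.39, 3.01, 3.14, 3.14, 3.14].

INTERFACE

Orientations are given as [roll, pitch, yaw] about the fixed x, y, z axes, in that order (R = Rz(yaw) Ry(pitch) Rx(roll)).
In Python, from rig import * gives the robot as it stands. The module is installed in compiled form; this text tells all that it offers.
- The arm moves only by the shell command python3 -m jog 'ROWS' [FORCE]. ROWS is JSON, a list of rows, each a list of 7 numbers: the shift along the tool's x, y, z in mm, then the turn, a rotation vector about the tool's x, y, z in rad, then the gripper command: -1 is shut, 1 is fully open, values between are in proportion. In form: [[x, y, z, rx, ry, rz, gripper], ...]. A call has 1 to 8 rows; each row is the pose to reach, as a shift and turn from the pose commanded when the call began, along the tool's axes at that moment; what a row does not reach only later rows make up. A row lasts 1/12 s, in which the tool goes at most 41.7 mm and 7.16 degrees, less where a joint would pass 70% of its speed; a pose out of reach is approached as far as the arm can. A call with a gripper value outside its range is refused whole. The fingers move at their own pace and stop on an object; FORCE is the grip in N (left out, the last holds). Time passes only in rows, so rows that repeat a pose let the fingers close. It gives the time, the measured TCP pose, the force, the opening and the grip force at its end, in the units of the state.
- get_state(): the state, without advancing time (a new reading comes with each control period).
- capture(name): name is "scene" or "top" or "wrist"; returns a dict with "img" (480x640x3 uint8, red, green, blue), "z_map" (480x640 float32, m along the optical axis (not along the pixel's ray), 0 where there is no reading), "fov_y" (degrees; the focal length in pixels is half the picture's height over the tangent of half this angle, whatever the lens; pixels are square), "cx", "cy" (the principal point, pixels), "origin" and "rotation" of the camera in the world; the wrist camera has in their place "hand_eye" (4x4, takes a point from camera to tool coordinates, whose origin is the TCP and whose axes are the flange's). Camera axes: x right, y up, looking along -z (the intrinsics and any distortion apply to the point x, -y, -z); pixel columns grow to the right and rows downward; lengths in m; the calibration is good to about 2 mm. A picture is of the moment at which its call begins: read the wrist's pose just before it.
- finish_job(): hands the job in; it is judged then, once.
Trained networks look in a picture, given as the dict that the camera call returned (one of the last four; its "shot" number tells which), for a name from the list of things; names that differ only in an ending like _2 or _b are one class to them, and where a whole thing is asked for, a point or a joint stands for the part that bears it (a point fixed in the world has none). Each returns a list of dicts, best first, with "conf" (0 to 1); they miss things now and then, are a little off and sometimes report something else, mostly with a low value. They report only what shows in the picture. A call takes as long as a camera call. They do not tell look-alikes from the thing itself.
- trace(picture, thing): "region" (480x640 bool, what is visible of it) and "rect" ([left, top, right, bottom] in pixels, round what is visible of it).
The state is a dict: "time": time; "qpos": joint angles; "dq": joint speeds; "tau": joint torques, N m; "position": TCP position; "tool_rot": TCP orientation; "wrist_force": force on the tool from outside, world axes, zero at the start; "torque": the same for the moment, N m; "width": finger opening in m; "grasp_force": force on a finger pad.
Only numpy, scipy, OpenCV 4.12 (cv2) and the standard library are available. Lean on these libraries where they do the work, as an engineer would, in place of code of your own. Each camera call takes 0.05 s, during which the arm holds its last target. There are 200 camera calls.

TASK

Close the two-part plaster mould. Push the grip of the parting cam's lever clockwise right round to its stop, so that the cam's low side faces the roller; then push the carriage forward by its push plate until the two mould halves meet, without slamming them. The loose half stays down in its tray (do not lift it), the cam stays at its stop, and the other things on the bench are left alone.

Things in the scene. Friction and masses are not known exactly. Their poses are not given: they have to be found in the camera images.
- frame: Mould-closing frame fixed to the bench: grey base plate 10 mm thick, x -160 to +170 mm, 170 mm wide, cam wing on its left (+y). Origin on the bench; its x axis is the closing direction (away from the robot at yaw 0). Far end: fixed plaster mould half, parting face at x +75 mm, top 104 mm high, and an end plate. Near end: the carriage on guide rods.
- carriage (a joint): Travel in m of the carriage (aluminium tray with the moving half) along the frame's +x: 0 parted, as at the start; about 0.036 when the halves meet. Friction 3 N, stays where left. Its follower roller (upright, 20 mm diameter, on an arm at its left) faces the cam's rim: the cam blocks the carriage while its long nose points at the roller.
- push_face (a point): Middle of the rear face of the carriage's upright push plate, 62 mm above the bench. The plate is 110 mm wide across the frame, 8 mm thick, heights 22 to 78 mm; the face looks to the frame's -x, with free space behind it above the 10 mm base plate. Moves with the carriage.
- cam (a joint): Angle in rad of the parting cam and its lever on their upright pivot, growing clockwise seen from above. At 0 the nose points along the frame's -x at the roller (high point) and the lever along +y; starts between -0.32 and -0.08 (one stop at -0.35). At 1.57 the lever points along +x and the low side faces the roller; 1.75 is the far stop. Stays where left; friction 0.12 N m.
- cam_pivot (a point): On the cam's pivot axis, 38 mm above the bench, at x 0, y +125 mm of the frame. The cam is an oval steel plate 12 mm thick and 46 mm wide, reaching 61 mm from the pivot at its nose and 23 mm at its low side.
- lever_grip (a point): Centre of the upright round wooden grip on the end of the cam's lever: 18 mm in diameter, heights 38 to 86 mm above the bench, this point at 62 mm, 95 mm from the pivot axis. The flat lever below it lies at heights 31 to 38 mm.
- half: Moving half of the plaster mould: white block 60 (x) by 116 (y) by 76 mm tall, 0.4 to 0.8 kg, lying loose in the carriage's tray and riding with it. Origin: centre of its underside, 28 mm above the bench; axes as the frame's; parting face at x +30 mm.
- half_face (a point): Point in the middle of the moving half's parting face, 78 mm above the bench.
- fixed_face (a point): Matching point on the fixed half's parting face; the two coincide when the mould is closed and are 36 mm apart at the start.
- cast: Bystander, loose: a small white plaster baluster, 64 mm tall, 44 mm wide, standing beyond the frame's end plate. Origin: centre of its underside.
- bust: Bystander, loose: a small plaster bust on a square block, 116 mm tall, 80 mm wide, standing to the right of the frame. Origin: centre of its underside.
- jar: Bystander, loose: a jar with a steel lid, 64 mm in diameter, 75 mm tall, standing to the left of the frame, beyond the lever. Origin: centre of its underside.
- brush: Bystander, loose: a brush 180 mm long lying flat to the left of the frame, beside the lever. Origin: on its underside near the middle of its length.
- bowl: Bystander, loose: a rubber mixing bowl, 110 mm across, 55 mm tall, to the right of the frame. Origin: centre of its underside.
- spatula: Bystander, loose: a spatula 170 mm long lying flat to the right of the frame's far end. Origin: on its underside near the middle of its length.
- medallion: Bystander, loose: a round plaster medallion, 76 mm across, 16 mm thick, lying flat to the right of the frame. Origin: centre of its underside.
Not all that is in view belongs to the job. What is shaped like the half but green or red is not meant.

How it is judged:
On the way, in this order (a step that is already met when the one before it is completed fails the run):
1. the cam is turned to its low point, near its stop (beyond 1.55 rad), with the carriage still parted (less than 15 mm forward) (value of joint cam above 1.55 rad and value of joint carriage below 0.015 m), for 0.1 s.
2. the carriage is fully forward (beyond 34 mm) with the cam still low (value of joint carriage above 0.034 m and value of joint cam above 1.5 rad), for 0.2 s.
At the end, for the whole second after the job is handed in: The cam is at its low point (beyond 1.5 rad), the carriage is forward (beyond 34 mm), the halves' parting faces meet (matching points within 3 mm, square within 0.04 rad), the moving half sits down in its tray (less than 3 mm raised), and everything is at rest (all of step 2 and distance between half_face and fixed_face below 0.003 m and angle between the x axis of half and the x axis of frame, either way round below 0.04 rad and z of half in the frame of frame below 0.031 m and linear speed of half below 0.01 m/s and velocity of joint carriage below 0.01 m/s); the robot touches nothing.
It fails at once if the moving mould half is lifted in its tray by more than 8 mm or tipped by more than 0.15 rad (z of half in the frame of frame above 0.036 m or angle between half's own z axis and vertical above 0.15 rad).
It fails at once if the carriage is driven forward faster than 0.3 m/s (slammed) (velocity of joint carriage above 0.3 m/s).
It fails at once if a bystander is moved by more than 30 mm, lifted or knocked over (distance of any of cast, bust, jar, brush, bowl, spatula, medallion from where it was at the start of the episode above 0.03 m or angle between any of cast, bust, jar, bowl's own z axis and vertical above 0.5 rad).
It also fails if it takes over 56 s, if anything falls off the work surface, if the arm or the gripper's body presses on something with over 40 N, if the wrist force passes 120 N, or if a joint passes its speed limit or range.

## Working session

There is one attempt and no reset: what is moved stays moved. The work goes in short steps, Python scripts to look and compute and a shell command to move; the robot and the scene stay as the last step left them, time stands still between calls to the robot, and variables do not carry over. Pictures are saved under pics/ and viewed, at most 10 in all, crops included, and the job is handed in when it is done.

```bash
mkdir -p pics
cat > h.py <<'E'
from rig import *
import numpy as np, cv2
def K(c): return 240/np.tan(np.radians(c["fov_y"])/2)
def world(c,mask=None):
    f=K(c); v,u=np.mgrid[0:480,0:640]; z=c["z_map"]
    P=np.stack([(u-c["cx"])/f*z,-(v-c["cy"])/f*z,-z],-1)
    W=P@np.array(c["rotation"]).T+np.array(c["origin"]); W[z==0]=np.nan
    return W
E
python3 - <<'E'
from h import *
print(get_state())
for n in ("scene","top"):
    c=capture(n); cv2.imwrite(f"pics/{n}.png",c["img"][...,::-1]); W=world(c)
    print(n,{k:v for k,v in c.items() if k not in("img","z_map")})
    np.savez(f"{n}.npz",W=W)
    for t in ("frame","carriage","push_face","cam","lever_grip","half","jar","brush","cast"):
        for r in trace(c,t)[:2]:
            w=W[r["region"]]; w=w[~np.isnan(w[:,0])]
            print(t,round(r["conf"],2),np.round(r["rect"]),len(w), np.round(np.median(w,0),3) if len(w) else "", np.round(np.percentile(w,[3,97],axis=0),3).tolist() if len(w) else "")
E
```

```text
{'time': 0.0, 'qpos': array([-1.34941152e+00,  3.13512163e-01,  1.49840454e+00, -2.51874487e-05,
        1.33103012e+00, -2.23410739e-01]), 'dq': array([ 7.08422352e-04, -1.05535594e-03,  1.36429203e-03,  3.84267334e-05,
        3.50980943e-04,  9.08533170e-04]), 'tau': array([-1.60467716e-04, -4.12263429e+01, -2.59737843e+01, -2.86165568e-04,
        4.12223657e-03, -2.25379033e-06]), 'position': array([ 0.22581495, -0.47367534,  0.23071553]), 'tool_rot': array([-3.14026672e+00, -2.76173336e-04,  4.44801360e-01]), 'wrist_force': array([-0.24142398, -0.17521974, -0.26715165]), 'torque': array([-0.00383846, -0.04703374, -0.05156009]), 'grasp_force': 0.0, 'width': 0.08550876559510445}Traceback (most recent call last):
  File "<stdin>", line 4, in <module>
  File "h.py", line 7, in world
    W=P@np.array(c["rotation"]).T+np.array(c["origin"]); W[z==0]=np.nan
      ~~~~~~~~~~~~~~~~~~~~~~~~~~~^~~~~~~~~~~~~~~~~~~~~~
ValueError: operands could not be broadcast together with shapes (480,640) (3,)
```

```bash
sed -i 's/np.array(c\["rotation"\]).T/Rm(c["rotation"]).T/' h.py
cat >> h.py <<'E'
from scipy.spatial.transform import Rotation as R
def Rm(r):
    r=np.array(r); return r if r.shape==(3,3) else R.from_euler("xyz",r).as_matrix() if r.size==3 else 1/0
E
python3 - <<'E'
from h import *
for n in ("scene","top"):
    c=capture(n); cv2.imwrite(f"pics/{n}.png",c["img"][...,::-1])
    print(n,{k:v for k,v in c.items() if k not in("img","z_map")})
    W=world(c)
    np.savez(f"{n}.npz",W=W)
    for t in ("frame","carriage","push_face","cam","lever_grip","half","jar","brush","cast"):
        for r in trace(c,t)[:2]:
            w=W[r["region"]]; w=w[~np.isnan(w[:,0])]
            print(t,round(r["conf"],2),np.round(r["rect"]),len(w), np.round(np.median(w,0),3) if len(w) else "", np.round(np.percentile(w,[3,97],axis=0),3).tolist() if len(w) else "")
E
```

```text
scene {'fov_y': 46.992906859661254, 'cx': 322.86065801884405, 'cy': 233.03070905488383, 'origin': array([1.28302227, 0.44063624, 0.77690212]), 'rotation': array([ 0.89326236, -0.0031629 ,  2.12086711]), 'shot': 2}
frame 0.61 [226. 199. 409. 330.] 12141 [0.628 0.018 0.029] [[0.446, -0.116, 0.007], [0.71, 0.157, 0.105]]
carriage 0.71 [222. 191. 253. 246.] 897 [ 0.576 -0.204  0.063] [[0.543, -0.231, 0.007], [0.594, -0.183, 0.114]]
carriage 0.63 [304. 202. 389. 275.] 1847 [0.494 0.026 0.037] [[0.457, -0.053, 0.025], [0.597, 0.113, 0.078]]
push_face 0.76 [306. 202. 391. 278.] 1914 [0.492 0.026 0.037] [[0.457, -0.054, 0.025], [0.596, 0.113, 0.078]]
cam 0.93 [348. 265. 412. 300.] 1235 [0.582 0.11  0.036] [[0.527, 0.071, 0.011], [0.599, 0.192, 0.084]]
lever_grip 0.73 [343. 265. 410. 303.] 1331 [0.581 0.109 0.035] [[0.523, 0.068, 0.009], [0.599, 0.192, 0.084]]
half 0.98 [421. 206. 489. 261.] 2565 [0.377 0.209 0.059] [[0.326, 0.152, 0.002], [0.389, 0.261, 0.078]]
half 0.95 [206. 130. 236. 180.] 1169 [ 0.393 -0.405  0.069] [[0.323, -0.474, 0.004], [0.424, -0.375, 0.08]]
jar 0.7 [356. 322. 397. 
[... 1271 characters left out ...]
 310.] 1210 [0.354 0.201 0.076] [[0.321, 0.145, 0.004], [0.383, 0.257, 0.081]]
half 0.71 [410. 309. 461. 362.] 1252 [ 0.246 -0.295  0.076] [[0.196, -0.35, 0.012], [0.295, -0.246, 0.081]]
jar 0.86 [225. 142. 255. 170.] 566 [0.711 0.203 0.074] [[0.687, 0.179, 0.016], [0.742, 0.232, 0.08]]
jar 0.69 [241. 201. 292. 232.] 704 [0.571 0.1   0.032] [[0.524, 0.069, 0.022], [0.594, 0.182, 0.084]]
brush 0.77 [204. 182. 221. 247.] 743 [0.591 0.286 0.019] [[0.492, 0.268, 0.011], [0.656, 0.305, 0.024]]
cast 0.53 [304. 127. 320. 147.] 221 [0.763 0.014 0.06 ] [[0.75, -0.004, 0.006], [0.783, 0.034, 0.069]]
cast 0.33 [242. 153. 374. 284.] 9012 [0.558 0.001 0.016] [[0.404, -0.12, 0.006], [0.694, 0.145, 0.106]]
```

View pics/top.png

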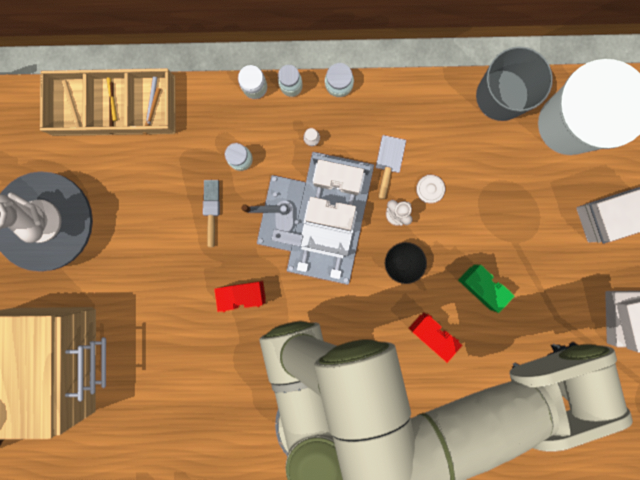

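View pics/scene.png

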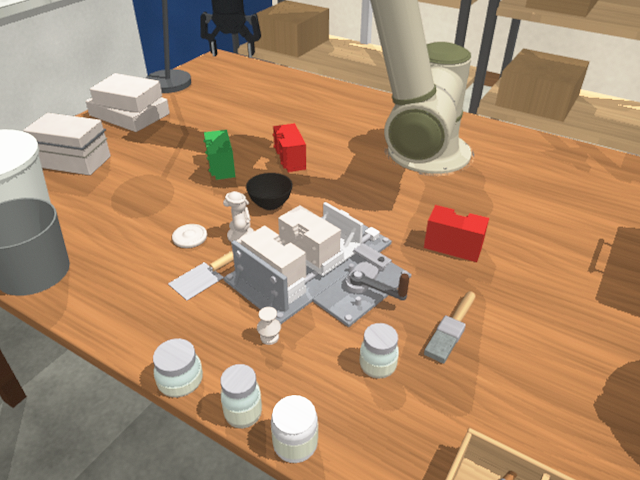

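Run:
```python
from h import *
for n in ("top","scene"):
    W=np.load(n+".npz")["W"]; 
    im=cv2.imread(f"pics/{n}.png").astype(int)
    x,y,z=W[...,0],W[...,1],W[...,2]
    box=(x>.38)&(x<.72)&(y>-.14)&(y<.2)
    m=(box&(z>.094)&(z<.115)).astype(np.uint8)
    k,l=cv2.connectedComponents(m)
    for i in range(1,k):
        p=W[l==i]
        if len(p)>150: print(n,"top",len(p),p.mean(0).round(4),cv2.minAreaRect(p[:,:2].astype(np.float32)))
    p=W[box&(z>.065)&(z<.095)&(y>.125)]
    print("grip",len(p),p.mean(0).round(4),np.percentile(p,[2,98],axis=0).round(4).tolist())
    m=(box&(z>.05)&(z<.085)&(y<.07)&(x<.55))
    p=W[m]; print("plate",len(p),p.mean(0).round(4),cv2.minAreaRect(p[:,:2].astype(np.float32)))
    m=(box&(z>.004)&(z<.016)); p=W[m]; print("base",cv2.minAreaRect(p[:,:2].astype(np.float32)))
    p=W[box&(z>.042)&(z<.06)&(y>.07)&(y<.14)]; print("pivot?",len(p),p.mean(0))
W=np.load("top.npz")["W"]
for v,u in [(155,318),(162,372),(282,352),(268,288),(209,284),(209,247)]: print(u,v,W[v,u].round(3))
im=cv2.imread("pics/top.png")[130:300,180:400]; cv2.imwrite("pics/crop.png",cv2.resize(im,None,fx=3.5,fy=3.5,interpolation=cv2.INTER_CUBIC))
```

```text
top top 1221 [ 0.6575 -0.0564  0.1032] ((0.658477246761322, -0.055963121354579926), (0.14543266594409943, 0.07184235006570816), 76.96800231933594)
top top 1071 [ 0.5579 -0.0338  0.104 ] ((0.5592947602272034, -0.033895596861839294), (0.1161944791674614, 0.060367245227098465), 77.50687408447266)
grip 159 [0.5971 0.1835 0.0774] [[0.3819, 0.1522, 0.0674], [0.7187, 0.1993, 0.0903]]
plate 270 [ 0.4915 -0.0238  0.0674] ((0.502228856086731, -0.026684053242206573), (0.13256274163722992, 0.1030745729804039), 86.32549285888672)
base ((0.5502374172210693, 0.030000627040863037), (0.33930644392967224, 0.33996856212615967), 0.024281583726406097)
pivot? 53 [0.57548108 0.09891668 0.04433778]
scene top 1302 [ 0.5638 -0.0305  0.1034] ((0.5602836608886719, -0.034273795783519745), (0.12105601280927658, 0.06382004171609879), 77.27530670166016)
scene top 1713 [ 0.6637 -0.0527  0.1025] ((0.6596732139587402, -0.05650880187749863), (0.15014608204364777, 0.07560524344444275), 77.13614654541016)
grip 375 [0.5402 0.1827 0.0751] [[0.381, 0.152, 0.0655], [0.7183, 0.1992, 0.0875]]
plate 591 [ 0.4734 -0.0065  0.0664] ((0.48228883743286133, 0.004324637353420258), (0.13802999258041382, 0.06590571999549866), 45.71870422363281)
base ((0.5494582653045654, 0.029912546277046204), (0.33439454436302185, 0.3437940180301666), 89.04124450683594)
pivot? 45 [0.58011989 0.09144291 0.04433734]
318 155 [ 0.708 -0.005  0.091]
372 162 [ 0.704 -0.148  0.005]
352 282 [ 0.381 -0.09  -0.   ]
288 268 [0.42  0.082 0.004]
284 209 [0.575 0.087 0.049]
247 209 [0.573 0.178 0.084]
```

View pics/crop.png

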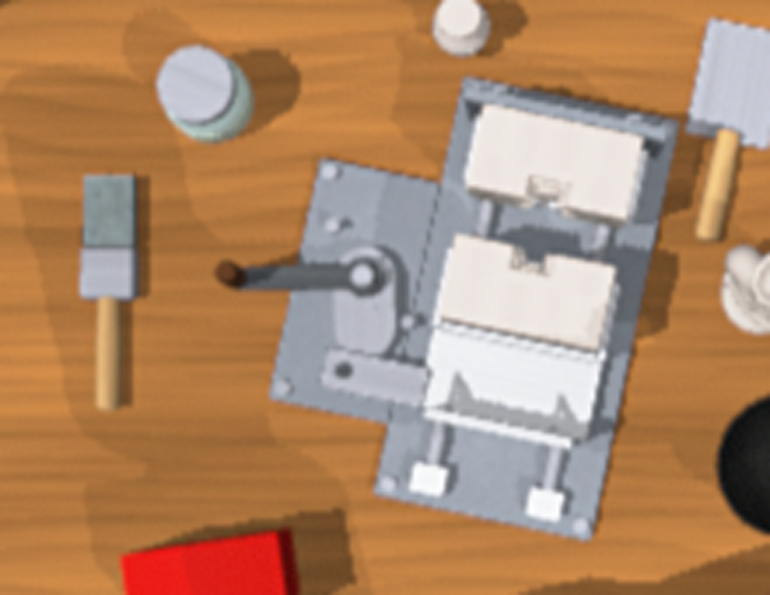

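The top view shows the frame at about -0.218 rad yaw, with the pivot near crop (365,275) and the grip near (230,273), beside the brush. From this I get the pivot at about (0.578, 0.090), the grip at about (0.573, 0.182) and the cam at about -0.27. The red and green blocks are decoys.

```bash
cat >> h.py <<'E'
YAW=-0.218; EX=np.array([np.cos(YAW),np.sin(YAW)]); EY=np.array([-EX[1],EX[0]]); O=np.array([.5511,-.0320])
PIV=O+.125*EY
def row(x,y,z,yaw):
    s=get_state(); A=R.from_euler("xyz",s["tool_rot"]); B=R.from_euler("xyz",[np.pi,0,yaw])
    d=A.inv().apply(np.array([x,y,z])-s["position"])*1000
    return np.r_[d.round(0),(A.inv()*B).as_rotvec().round(3)]
def lever(a,off,z=.048,rad=.095):   # tool pose with -x tangential clockwise, off = distance behind grip
    phi=np.pi/2+YAW-a; r=np.array([np.cos(phi),np.sin(phi)]); t=np.array([r[1],-r[0]])
    p=PIV+rad*r-off*t
    return [*p,z,phi+np.pi/2]
E
python3 -m jog '[[554,-461,0,0,0,-2.745,-1],[554,-461,0,0,0,-2.745,-1],[554,-461,0,0,0,-2.745,-1],[554,-461,0,0,0,-2.745,-1],[554,-461,0,0,0,-2.745,-1],[554,-461,0,0,0,-2.745,-1],[554,-461,0,0,0,-2.745,-1],[554,-461,0,0,0,-2.745,-1]]'
python3 -c "
from h import *
print(PIV,lever(-.27,.045)); print(row(*lever(-.27,.045,.2)))"
```

```text
time: 1.72
position: [0.3658, -0.1693, 0.2316]
tool_rot: [3.141, 0.0, 1.451]
wrist_force: [0.6, -0.2, -0.1]
width: 0.0001
grasp_force: 0.0
[0.57813467 0.09004149] [np.float64(0.5282577264123514), np.float64(0.1825741379180808), 0.048, 3.193592653589793]
[ 3.690e+02  1.190e+02  3.100e+01  0.000e+00  1.000e-03 -1.743e+00]
```

```bash
python3 -m jog '[[369,119,31,0,0,-1.743,-1],[369,119,31,0,0,-1.743,-1],[369,119,31,0,0,-1.743,-1],[369,119,31,0,0,-1.743,-1],[369,119,31,0,0,-1.743,-1],[369,119,31,0,0,-1.743,-1],[369,119,31,0,0,-1.743,-1],[369,119,31,0,0,-1.743,-1]]'
python3 -c "
from h import *
print(row(*lever(-.27,.045,.2)))"
```

```text
time: 2.38
position: [0.5068, 0.132, 0.2047]
tool_rot: [3.141, 0.0, 2.451]
wrist_force: [0.3, -1.0, 1.2]
width: 0.0001
grasp_force: 0.0
[16.    53.     5.     0.     0.    -0.742]
```

```bash
python3 -m jog '[[16,53,5,0,0,-0.742,-1],[16,53,5,0,0,-0.742,-1],[16,53,5,0,0,-0.742,-1],[16,53,5,0,0,-0.742,-1],[16,53,5,0,0,-0.742,-1],[16,53,5,0,0,-0.742,-1],[16,53,5,0,0,-0.742,-1],[16,53,5,0,0,-0.742,-1]]'
python3 - <<'E'
from h import *
s=get_state(); c=capture("wrist"); cv2.imwrite("pics/w1.png",c["img"][...,::-1])
H=np.array(c["hand_eye"]); f=K(c); v,u=np.mgrid[0:480,0:640]; z=c["z_map"]
P=np.stack([(u-c["cx"])/f*z,-(v-c["cy"])/f*z,-z],-1)@H[:3,:3].T+H[:3,3]
W=R.from_euler("xyz",s["tool_rot"]).apply(P.reshape(-1,3)).reshape(P.shape)+s["position"]
m=(z>0)&(W[...,2]>.076)&(W[...,2]<.095)&(W[...,1]>.13)&(W[...,1]<.23)&(abs(W[...,0]-.58)<.06)
p=W[m]; print(len(p),p.mean(0) if len(p) else "",np.percentile(p,[2,98],axis=0) if len(p) else "")
print(row(*lever(-.27,.045)))
E
```

```text
time: 3.05
position: [0.5281, 0.1806, 0.1997]
tool_rot: [-3.142, -0.0, -3.1]
wrist_force: [-0.2, 0.6, 0.9]
width: 0.0001
grasp_force: 0.0
0  
[-0.00e+00  2.00e+00  1.52e+02 -0.00e+00 -0.00e+00 -1.10e-02]
```

View pics/w1.png

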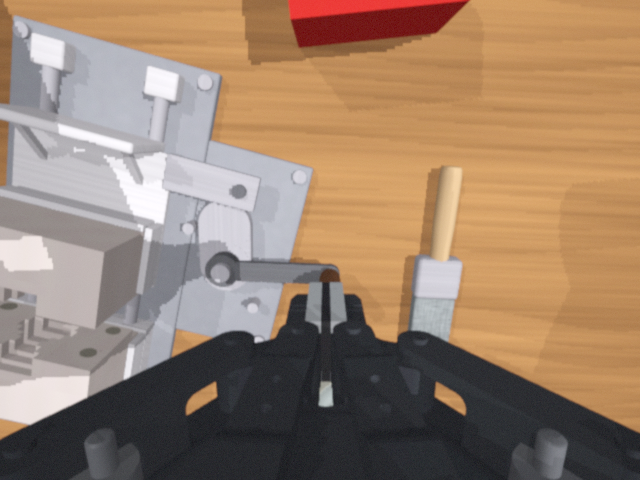

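Run:
```python
from h import *
s=get_state(); c=capture("wrist"); H=np.array(c["hand_eye"]); f=K(c)
def pr(w):
    t=R.from_euler("xyz",s["tool_rot"]).inv().apply(np.array(w)-s["position"]); q=H[:3,:3].T@(t-H[:3,3])
    return (c["cx"]+f*q[0]/-q[2]).round(), (c["cy"]-f*q[1]/-q[2]).round()
print(H.round(3)); print("tip",pr(s["position"]),"grip",pr([.573,.182,.086]),"piv",pr([*PIV,.05]), c["z_map"][273,330],c["z_map"][270,222])
```

```text
[[-0.     0.965  0.262  0.066]
 [ 1.     0.    -0.001  0.002]
 [-0.001  0.262 -0.965 -0.142]
 [ 0.     0.     0.     1.   ]]
tip (np.float64(320.0), np.float64(304.0)) grip (np.float64(322.0), np.float64(294.0)) piv (np.float64(213.0), np.float64(278.0)) 0.3028196 0.31712243
```

```bash
python3 -m jog '[[0,2,38,0,0,0,-1],[0,2,76,0,0,0,-1],[0,2,114,0,0,0,-1],[0,2,140,0,0,0,-1],[0,2,152,0,0,0,-1],[0,2,152,0,0,0,-1]]'
python3 - <<'E'
from h import *
for a in np.arange(-.27,1.8,.1): print(round(a,2),row(*lever(a,.020)).tolist())
E
```

```text
time: 3.65
position: [0.5264, 0.1823, 0.0448]
tool_rot: [-3.141, -0.006, -3.099]
wrist_force: [0.5, 0.3, 0.0]
width: -0.0003
grasp_force: 0.0
-0.27 [-27.0, 0.0, -3.0, -0.0, -0.006, -0.009]
-0.17 [-36.0, 2.0, -3.0, -0.001, -0.005, 0.091]
-0.07 [-46.0, 3.0, -3.0, -0.001, -0.005, 0.191]
0.03 [-56.0, 2.0, -3.0, -0.001, -0.005, 0.291]
0.13 [-65.0, 1.0, -4.0, -0.002, -0.005, 0.391]
0.23 [-75.0, -1.0, -4.0, -0.002, -0.005, 0.491]
0.33 [-84.0, -4.0, -4.0, -0.002, -0.005, 0.591]
0.43 [-93.0, -8.0, -4.0, -0.002, -0.005, 0.691]
0.53 [-101.0, -13.0, -4.0, -0.003, -0.005, 0.791]
0.63 [-109.0, -19.0, -4.0, -0.003, -0.005, 0.891]
0.73 [-116.0, -26.0, -4.0, -0.003, -0.005, 0.991]
0.83 [-123.0, -33.0, -4.0, -0.003, -0.005, 1.091]
0.93 [-129.0, -41.0, -4.0, -0.004, -0.005, 1.191]
1.03 [-134.0, -49.0, -4.0, -0.004, -0.004, 1.291]
1.13 [-138.0, -58.0, -4.0, -0.004, -0.004, 1.391]
1.23 [-141.0, -67.0, -4.0, -0.004, -0.004, 1.491]
1.33 [-143.0, -76.0, -4.0, -0.005, -0.004, 1.591]
1.43 [-144.0, -86.0, -4.0, -0.005, -0.004, 1.691]
1.53 [-145.0, -96.0, -4.0, -0.005, -0.004, 1.791]
1.63 [-144.0, -105.0, -4.0, -0.006, -0.003, 1.891]
1.73 [-143.0, -115.0, -4.0, -0.006, -0.003, 1.991]
```

```bash
python3 -m jog '[[-15,0,-4,0,0,0,-1],[-27,0,-4,0,0,0,-1],[-36,2,-4,0,0,0.09,-1],[-46,3,-4,0,0,0.19,-1],[-56,2,-4,0,0,0.29,-1],[-65,1,-4,0,0,0.39,-1],[-75,-1,-4,0,0,0.49,-1],[-75,-1,-4,0,0,0.49,-1]]'
python3 - <<'E'
from h import *
for a in np.arange(.23,1.8,.1): print(round(a,2),row(*lever(a,.020)).tolist())
c=capture("top"); W=world(c); im=c["img"][...,::-1]
cv2.imwrite("pics/t2.png",cv2.resize(im[130:300,180:400],None,fx=3.5,fy=3.5,interpolation=cv2.INTER_CUBIC))
E
```

```text
time: 4.32
position: [0.6047, 0.1847, 0.0531]
tool_rot: [3.14, 0.002, 2.691]
wrist_force: [0.3, -0.3, -0.4]
width: -0.0
grasp_force: 0.0
0.23 [3.0, -2.0, 5.0, 0.001, 0.002, -0.002]
0.33 [-7.0, -0.0, 5.0, 0.002, 0.002, 0.098]
0.43 [-16.0, 0.0, 5.0, 0.002, 0.002, 0.198]
0.53 [-26.0, -0.0, 5.0, 0.002, 0.002, 0.298]
0.63 [-36.0, -1.0, 5.0, 0.002, 0.002, 0.398]
0.73 [-45.0, -4.0, 5.0, 0.002, 0.002, 0.498]
0.83 [-54.0, -7.0, 5.0, 0.002, 0.002, 0.598]
0.93 [-63.0, -11.0, 5.0, 0.002, 0.002, 0.698]
1.03 [-71.0, -16.0, 5.0, 0.002, 0.002, 0.798]
1.13 [-79.0, -22.0, 5.0, 0.002, 0.002, 0.898]
1.23 [-86.0, -28.0, 5.0, 0.002, 0.001, 0.998]
1.33 [-93.0, -36.0, 5.0, 0.003, 0.001, 1.098]
1.43 [-98.0, -44.0, 5.0, 0.003, 0.001, 1.198]
1.53 [-103.0, -52.0, 5.0, 0.003, 0.001, 1.298]
1.63 [-107.0, -61.0, 5.0, 0.003, 0.001, 1.398]
1.73 [-111.0, -70.0, 5.0, 0.003, 0.001, 1.498]
```

View pics/t2.png

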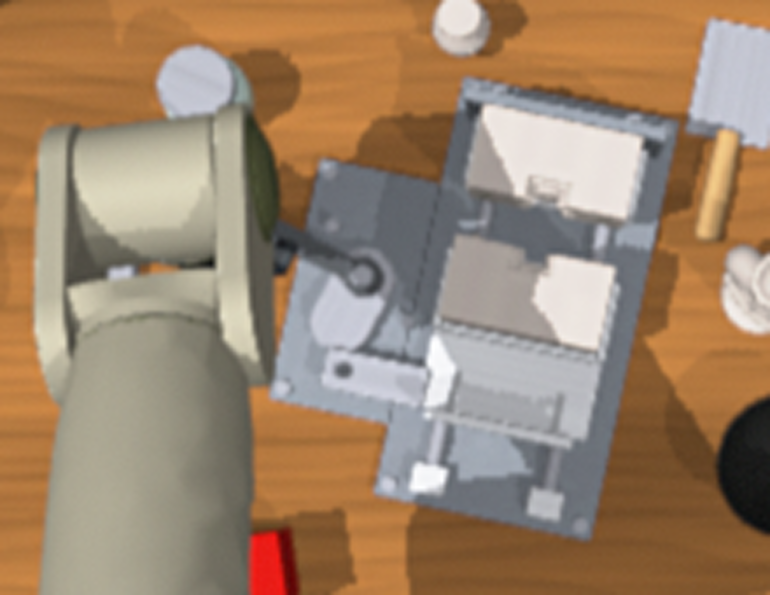

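The lever has swung with the push to about 0.25 rad (crop (285,235) to (365,275)), and the carriage hasn't moved. I'll carry on round.

```bash
python3 -m jog '[[-7,0,3,0,0,0.098,-1],[-16,0,3,0,0,0.198,-1],[-26,0,3,0,0,0.298,-1],[-36,-1,3,0,0,0.398,-1],[-45,-4,3,0,0,0.498,-1],[-54,-7,3,0,0,0.598,-1],[-63,-11,3,0,0,0.698,-1],[-71,-16,3,0,0,0.798,-1]]'
python3 - <<'E'
from h import *
for a in np.arange(1.03,1.9,.1): print(round(a,2),row(*lever(a,.020)).tolist())
E
```

```text
time: 5.03
position: [0.6602, 0.1403, 0.0495]
tool_rot: [3.141, -0.0, 1.897]
wrist_force: [-0.8, 1.5, -0.5]
width: 0.0002
grasp_force: 0.8
1.03 [-2.0, 1.0, 1.0, 0.001, -0.0, 0.003]
1.13 [-11.0, 3.0, 1.0, 0.001, -0.0, 0.103]
1.23 [-21.0, 3.0, 1.0, 0.001, -0.0, 0.203]
1.33 [-31.0, 3.0, 1.0, 0.001, -0.0, 0.303]
1.43 [-40.0, 1.0, 1.0, 0.001, -0.001, 0.403]
1.53 [-50.0, -1.0, 1.0, 0.001, -0.001, 0.503]
1.63 [-59.0, -4.0, 1.0, 0.001, -0.001, 0.603]
1.73 [-68.0, -8.0, 1.0, 0.001, -0.001, 0.703]
1.83 [-76.0, -13.0, 1.0, 0.001, -0.001, 0.803]
```

```bash
python3 -m jog '[[-11,2,1,0,0,0.103,-1],[-21,3,1,0,0,0.203,-1],[-31,3,1,0,0,0.303,-1],[-40,1,1,0,0,0.403,-1],[-50,-1,1,0,0,0.503,-1],[-57,-3,1,0,0,0.573,-1],[-61,-5,1,0,0,0.623,-1],[-61,-5,1,0,0,0.623,-1]]'
python3 - <<'E'
from h import *
for a in np.arange(1.65,1.8,.05): print(round(a,2),row(*lever(a,.020)).tolist())
print(get_state()["wrist_force"])
E
```

```text
time: 5.7
position: [0.675, 0.0801, 0.0485]
tool_rot: [3.141, -0.0, 1.276]
wrist_force: [-0.1, -0.7, -0.2]
width: -0.0001
grasp_force: 0.0
1.65 [1.0, -1.0, 1.0, 0.001, -0.0, 0.002]
1.7 [-4.0, 0.0, 1.0, 0.001, -0.0, 0.052]
1.75 [-8.0, 1.0, 1.0, 0.001, -0.0, 0.102]
1.8 [-13.0, 1.0, 1.0, 0.001, -0.0, 0.152]
[-0.1203716  -0.69946754 -0.23003726]
```

```bash
python3 -m jog '[[-2,0,0,0,0,0.03,-1],[-4,0,0,0,0,0.06,-1],[-6,0,0,0,0,0.08,-1],[-6,0,0,0,0,0.08,-1]]'
python3 -m jog '[[-1,0,0,0,0,0,-1],[-2,0,0,0,0,0,-1],[-2,0,0,0,0,0,-1]]'
```

```text
time: 6.03
position: [0.6734, 0.075, 0.0484]
tool_rot: [3.141, -0.0, 1.197]
wrist_force: [0.3, 0.2, 0.1]
width: -0.0002
grasp_force: 0.1
time: 6.28
position: [0.6725, 0.0731, 0.0479]
tool_rot: [3.142, -0.0, 1.197]
wrist_force: [-0.2, 0.9, 1.3]
width: 0.0002
grasp_force: 0.5
```

```bash
python3 -m jog '[[-2,0,0,0,0,0,-1],[-3,0,0,0,0,0,-1],[-3,0,0,0,0,0,-1]]'
python3 -m jog '[[-2,0,0,0,0,0,-1],[-3,0,0,0,0,0,-1],[-3,0,0,0,0,0,-1]]'
python3 - <<'E'
from h import *
c=capture("scene"); cv2.imwrite("pics/s3.png",cv2.resize(c["img"][180:350,200:440,::-1],None,fx=3,fy=3,interpolation=cv2.INTER_CUBIC))
E
```

```text
time: 6.53
position: [0.6721, 0.0719, 0.0479]
tool_rot: [3.14, -0.003, 1.197]
wrist_force: [4.4, 9.2, -0.2]
width: -0.0
grasp_force: 5.2
time: 6.78
position: [0.672, 0.0715, 0.0481]
tool_rot: [3.139, -0.008, 1.197]
wrist_force: [12.1, 22.0, -3.3]
width: -0.0003
grasp_force: 11.9
```

View pics/s3.png

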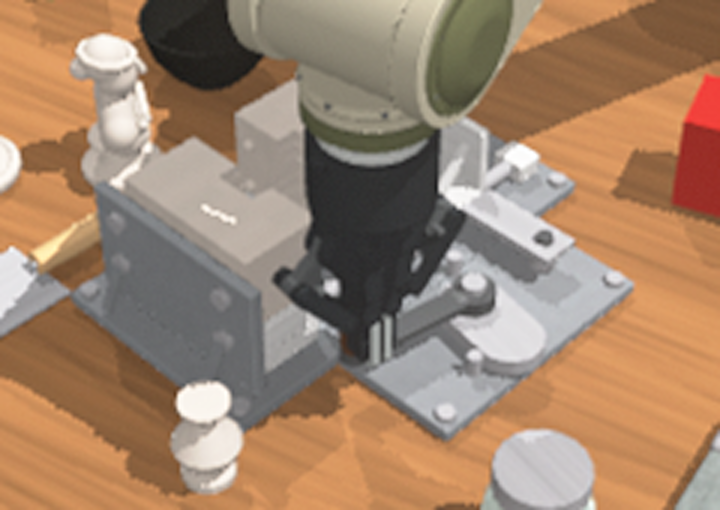

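The cam is at its stop: the force rose to 25 N with no further motion, and the nose has turned to the stop pin (475,360). I'll back off, lift, and locate the push plate.

```bash
python3 -m jog '[[12,0,0,0,0,0,-1],[30,0,0,0,0,0,-1],[30,0,-30,0,0,0,-1],[30,0,-70,0,0,0,-1],[30,0,-110,0,0,0,-1],[30,0,-150,0,0,0,-1],[30,0,-150,0,0,0,-1]]'
python3 - <<'E'
from h import *
W=np.load("top.npz")["W"].reshape(-1,3); f=np.c_[(W[:,:2]-O)@EX,(W[:,:2]-O)@EY,W[:,2]]
m=(f[:,2]>.072)&(f[:,2]<.084)&(abs(f[:,1])<.06)&(f[:,0]<-.03)&(f[:,0]>-.15); p=f[m]
print(len(p),p.mean(0),np.percentile(p,[5,50,95],axis=0).round(4))
W=np.load("scene.npz")["W"].reshape(-1,3); f=np.c_[(W[:,:2]-O)@EX,(W[:,:2]-O)@EY,W[:,2]]
m=(f[:,2]>.072)&(f[:,2]<.084)&(abs(f[:,1])<.06)&(f[:,0]<-.03)&(f[:,0]>-.15); p=f[m]
print(len(p),np.percentile(p,[5,50,95],axis=0).round(4))
xb=np.percentile(p,50,axis=0)[0]
for z in(.2,.05): print(row(*(O+EX*(xb-.05)),z,YAW+np.pi))
E
```

```text
time: 7.42
position: [0.6837, 0.0952, 0.2071]
tool_rot: [3.129, -0.004, 1.196]
wrist_force: [0.4, -0.2, 1.4]
width: 0.0001
grasp_force: 0.0
132 [-0.09052528 -0.00025239  0.0780364 ] [[-0.0941 -0.049   0.0735]
 [-0.0905 -0.0002  0.0783]
 [-0.0869  0.0497  0.0819]]
201 [[-0.0924 -0.0481  0.0728]
 [-0.0872  0.0043  0.0775]
 [-0.0842  0.0523  0.0803]]
[-1.880e+02 -2.120e+02  4.000e+00  1.300e-02  8.000e-03 -1.727e+00]
[-1.890e+02 -2.140e+02  1.540e+02  1.300e-02  8.000e-03 -1.727e+00]
```

```bash
python3 -m jog '[[-188,-212,4,0.013,0.008,-1.727,-1],[-188,-212,4,0.013,0.008,-1.727,-1],[-188,-212,4,0.013,0.008,-1.727,-1],[-188,-212,4,0.013,0.008,-1.727,-1],[-188,-212,4,0.013,0.008,-1.727,-1],[-188,-212,4,0.013,0.008,-1.727,-1],[-188,-212,4,0.013,0.008,-1.727,-1],[-188,-212,4,0.013,0.008,-1.727,-1]]'
python3 -c "
from h import *
print(row(*(O+EX*-.137),.2,YAW+np.pi))"
```

```text
time: 8.08
position: [0.4106, -0.0026, 0.1932]
tool_rot: [-3.135, -0.009, 2.201]
wrist_force: [0.2, 0.2, -0.2]
width: 0.0002
grasp_force: 0.0
[-4.00e+00  6.00e+00 -7.00e+00 -3.00e-03 -1.10e-02 -7.23e-01]
```

```bash
python3 -m jog '[[-4,6,-7,0,-0.01,-0.723,-1],[-4,6,-7,0,-0.01,-0.723,-1],[-4,6,-7,0,-0.01,-0.723,-1],[-4,6,-7,0,-0.01,-0.723,-1],[-4,6,-7,0,-0.01,-0.723,-1],[-4,6,-7,0,-0.01,-0.723,-1],[-4,6,-7,0,-0.01,-0.723,-1]]'
python3 - <<'E'
from h import *
print(row(*(O+EX*-.137),.05,YAW+np.pi))
c=capture("wrist"); a=c["img"][...,::-1]
b=capture("scene"); d=cv2.resize(b["img"][180:350,200:440,::-1],(640,453))
cv2.imwrite("pics/c4.png",cv2.resize(np.hstack([a[:453],d]),(800,283)))
E
```

```text
time: 8.67
position: [0.4223, -0.0018, 0.2005]
tool_rot: [-3.139, 0.0, 2.922]
wrist_force: [0.9, -0.4, 0.5]
width: -0.0
grasp_force: 0.0
[ 5.0e+00 -1.0e+00  1.5e+02 -2.0e-03  0.0e+00 -1.0e-03]
```

View pics/c4.png

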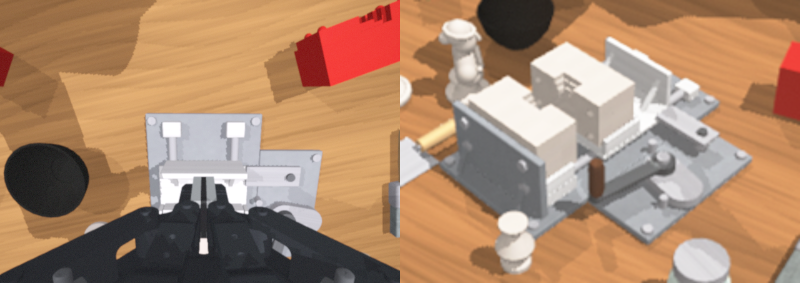

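The lever lies along the closing direction at its stop, the halves are still parted, and the fingers are centred behind the push plate. I'll descend now.

```bash
python3 -m jog '[[8,0,38,0,0,0,-1],[8,0,76,0,0,0,-1],[8,0,114,0,0,0,-1],[8,0,135,0,0,0,-1],[8,0,148,0,0,0,-1],[8,0,148,0,0,0,-1]]'
python3 -m jog '[[-8,0,0,0,0,0,-1],[-16,0,0,0,0,0,-1],[-22,0,0,0,0,0,-1],[-26,0,0,0,0,0,-1],[-30,0,0,0,0,0,-1],[-33,0,0,0,0,0,-1],[-36,0,0,0,0,0,-1],[-36,0,0,0,0,0,-1]]'
python3 -c "
from h import *
s=get_state(); print((s['position'][:2]-O)@EX, s['wrist_force']@np.r_[EX,0])"
```

```text
time: 9.27
position: [0.4133, 0.0001, 0.0504]
tool_rot: [-3.14, -0.004, 2.916]
wrist_force: [0.1, -0.1, -0.1]
width: -0.0002
grasp_force: 0.0
time: 9.93
position: [0.4502, -0.0082, 0.0528]
tool_rot: [-3.14, 0.001, 2.919]
wrist_force: [-0.1, 0.7, -0.0]
width: -0.0001
grasp_force: 0.0
-0.10362731191172697 -0.22656869290405784
```

```bash
python3 -m jog '[[-3,0,0,0,0,0,-1],[-6,0,0,0,0,0,-1],[-9,0,0,0,0,0,-1],[-12,0,0,0,0,0,-1],[-15,0,0,0,0,0,-1],[-18,0,0,0,0,0,-1],[-21,0,0,0,0,0,-1],[-24,0,0,0,0,0,-1]]'
python3 -m jog '[[-2,0,0,0,0,0,-1],[-4,0,0,0,0,0,-1],[-6,0,0,0,0,0,-1],[-8,0,0,0,0,0,-1],[-8,0,0,0,0,0,-1]]'
python3 -c "
from h import *
s=get_state(); print((s['position'][:2]-O)@EX, s['wrist_force']@np.r_[EX,0])"
```

```text
time: 10.6
position: [0.4735, -0.0134, 0.0526]
tool_rot: [-3.14, 0.001, 2.919]
wrist_force: [-4.4, 1.4, -0.3]
width: -0.0002
grasp_force: 1.6
time: 11.02
position: [0.4816, -0.0154, 0.0527]
tool_rot: [-3.14, 0.002, 2.919]
wrist_force: [-0.7, 0.7, -1.5]
width: -0.0002
grasp_force: 0.6
-0.07145401577110237 -0.887481375646255
```

```bash
python3 -m jog '[[-1,0,0,0,0,0,-1],[-2,0,0,0,0,0,-1],[-3,0,0,0,0,0,-1],[-3,0,0,0,0,0,-1]]'
python3 -m jog '[[-1,0,0,0,0,0,-1],[-2,0,0,0,0,0,-1],[-3,0,0,0,0,0,-1],[-3,0,0,0,0,0,-1]]'
python3 -c "
from h import *
s=get_state(); print((s['position'][:2]-O)@EX, s['wrist_force']@np.r_[EX,0])"
```

```text
time: 11.35
position: [0.4823, -0.0155, 0.0527]
tool_rot: [-3.14, -0.004, 2.919]
wrist_force: [-13.4, 1.7, 9.7]
width: 0.0001
grasp_force: 6.6
time: 11.68
position: [0.4823, -0.0155, 0.0527]
tool_rot: [-3.139, -0.012, 2.92]
wrist_force: [-30.6, 2.8, 22.9]
width: -0.0
grasp_force: 15.3
-0.07077787746895017 -30.52000684856719
```

It stalled at 30 N with the halves together. I'll back off, lift, and check.

```bash
python3 -m jog '[[8,0,0,0,0,0,-1],[20,0,0,0,0,0,-1],[30,0,0,0,0,0,-1],[30,0,-40,0,0,0,-1],[30,0,-80,0,0,0,-1],[30,0,-120,0,0,0,-1],[30,0,-150,0,0,0,-1],[30,0,-150,0,0,0,-1]]'
python3 - <<'E'
from h import *
b=capture("scene"); W=world(b)
cv2.imwrite("pics/s5.png",cv2.resize(b["img"][180:350,200:440,::-1],None,fx=3,fy=3,interpolation=cv2.INTER_CUBIC))
f=np.c_[(W.reshape(-1,3)[:,:2]-O)@EX,(W.reshape(-1,3)[:,:2]-O)@EY,W.reshape(-1,3)[:,2]]
m=(f[:,2]>.072)&(f[:,2]<.084)&(abs(f[:,1])<.06)&(f[:,0]<-.03)&(f[:,0]>-.1); print("plate",np.percentile(f[m],[5,50,95],axis=0).round(4)[:,0],"was -.0924 -.0872 -.0842")
m=(f[:,2]>.06)&(f[:,2]<.09)&(f[:,1]>.09)&(f[:,1]<.16)&(f[:,0]>.05)&(f[:,0]<.13); print("grip",f[m].mean(0))
E
```

```text
time: 12.35
position: [0.4605, -0.0104, 0.209]
tool_rot: [-3.139, 0.014, 2.919]
wrist_force: [0.2, -0.2, 0.5]
width: 0.0001
grasp_force: 0.0
plate [-0.0565 -0.0508 -0.0483] was -.0924 -.0872 -.0842
grip [0.0976324  0.11075635 0.07677903]
```

View pics/s5.png

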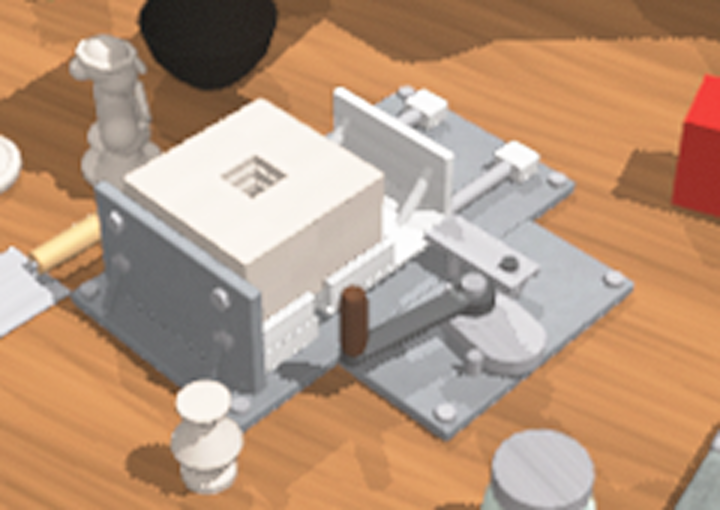

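The halves meet flush at about (255,180), the plate has moved 36 mm, and the lever is still at its stop. Handing in.

```bash
python3 -c "
from rig import *
print(finish_job())"
```

```text
the job is handed in; nothing more can be done
None
```

The mould is closed and the job is handed in: the cam is at its far stop, the carriage is about 36 mm forward with the halves flush, and no bystander looked disturbed in the last picture; the hand-in returned no verdict.

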